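# Put the spice pot back in the swivel-lid box

### The arm

A 6-joint arm with a two-finger parallel gripper is mounted at the origin on the work surface; the furniture and walls round the work are solid. World frame = base frame: x ahead of the robot, y to its left, z up, the work surface at z = 0. Lengths are in m, angles in rad, forces in N, time in s.
With the tool pointing down it reaches from about 0.35 to 0.725 m from the base axis. Payload 6 kg.
Tool frame: the origin (TCP) lies on the centre line of the jaws, within the pads' length; the fingertips stand 14 mm ahead of it and the grasp point (between the pads) lies 5 mm behind it; z points along the fingers, y is the line along which they close (so a half turn about z gives the same grasp; the last joint's range is limited). The gripper opens to 85 mm and grips with 20 to 120 N. Pads are 22 mm wide; open, the fingers measure 114 mm over their backs; the gripper's body (76 mm by 85 mm) begins 54 mm behind the grasp point. The pads swing forward as they close: fully open they stand 13 mm farther back than shut.
Start: joints at [-0.894, 0.04, 0.085, 0, -1.615, -0.334], TCP at [0.202, -0.565, 0.245] pointing down, gripper open.
Joint ranges: [-2.56, 2.56], [-1.29, 2.01], [-1.08, 1.49], [-3.29, 1.98], [-2.81, -0.18], [-2.99, 2.99]. Speed limits (rad/s): [2.57, 2.57, 3.01, 3.14, 3.14, 3.14].

### API

Orientations are given as a unit quaternion [w, x, y, z].
In Python, from station import get_state, snapshot, close_job gives the robot as it stands. The module is installed in compiled form; this text tells all that it offers.
- The arm moves only by the tool apply_moves, never from a script. Its argument "targets" is one flat list of numbers, 4 for each row, row after row: the shift along the world's x, y, z in m, then the turn about the world's z in rad. In form: [dx, dy, dz, twist, dx, dy, dz, twist, ...]. A call has exactly 10 rows; each row is the pose to reach, as a shift and turn from the pose commanded when the call began; what a row does not reach only later rows make up. A row lasts 1/8 s, in which the tool goes at most 62.5 mm and 10.7 degrees, less where a joint would pass 70% of its speed; a pose out of reach is approached as far as the arm can. A call with a gripper value outside its range is refused whole. "grip" is the opening, from 0 (shut) to 1 (fully open), set as the call begins (left out, the last holds). The fingers move at their own pace and stop on an object; the grip force is fixed at half the most. Time passes only in rows, so rows that repeat a pose let the fingers close, or fill a call up. It gives the time, the measured TCP pose, the force, the opening and the grip force at its end, in the units of the state.
- get_state(): the state, without advancing time (a new reading comes with each control period).
- snapshot(name): name is "scene" or "top" or "wrist"; returns a dict with "img" (420x560x3 uint8, red, green, blue), "depth" (420x560 float32, m along the optical axis (not along the pixel's ray), 0 where there is no reading), "fx", "fy", "cx", "cy" (pixels), "rvec" (rotation vector, rad) and "tvec" (3), from world to camera coordinates, as OpenCV has them; the wrist camera has in their place "hand_eye" (4x4, takes a point from camera to tool coordinates, whose origin is the TCP and whose axes are the flange's). Camera axes: x right, y down, z forward; pixel columns grow to the right and rows downward; lengths in m; the calibration is good to about 2 mm. A picture is of the moment at which its call begins: read the wrist's pose just before it.
- close_job(): hands the job in; it is judged then, once.
The state is a dict: "t": time; "joint_positions": joint angles; "qd": joint speeds; "effort": joint torques, N m; "position": TCP position; "orientation": TCP orientation; "wrist_force": force on the tool from outside, world axes, zero at the start; "wrist_torque": the same for the moment, N m; "width": finger opening in m; "finger_force": force on a finger pad.
Only numpy, scipy, OpenCV 4.12 (cv2) and the standard library are available. Lean on these libraries where they do the work, as an engineer would, in place of code of your own. Each camera call takes 0.05 s, during which the arm holds its last target. There are 200 camera calls.

### The job

Put the round-bottomed spice pot that was left out on the table back in the wooden spice box: swing the box's long lid wide open about its brass pin, set the pot upright in the empty cork cup so that it settles right home, then swing the lid fully shut again. Do not tip the pot over, leave the two other pots sitting in their cups, and leave the glasses, salt shaker and honey jar where they stand.

Things in the scene. Friction and masses are not known exactly. Their poses are not given: they have to be found in the camera images.
- spice_box: Long wooden box standing firmly on the table (fixed), rim 72 mm high, walls 7 mm. Origin on the table below the brass lid pin at one corner; x along the box away from the pin, y across. Covers x -16 to 236, y -16 to 72 mm; a solid block up to x = 18, then open-topped, inner floor 6 mm up. Three cork cups stand in it at y = 28, x = 54, 124, 194 mm; which one is empty varies
- lid (a joint): Lid angle. The lid is a plain board 252 x 88 x 14 mm on the box's rim (72 to 86 mm above the table), turning flat about the pin: 0 = shut, exactly over the box (stop); grows anticlockwise seen from above, the free end swinging out over the box's +y side; stop at 1.75. Stays where left; friction about 0.2 N m (1 N at the free end). From 1.6 it is clear of all three cups
- lid_pin (a point): Brass pin, point on the lid's upper face, 86 mm above the table. Its frame turns with the lid: x along the lid towards the free end (dark inlaid stripes there), z up. In it the lid covers x -16 to 236, y -16 to 72, z -14 to 0 mm. The lid has no handle
- lid_end (a point): Point on the lid's upper face near its free end: 200 mm from the pin along the lid, on the lid's middle line (y = 28 mm in lid_pin's frame)
- pot: Spice pot left out on the table: white porcelain, round-bottomed (51 mm across, flat foot 22 mm), light wooden cover with knob, all one piece, 0.08 to 0.17 kg. Origin at the centre of its underside, z up. Cover 30 to 36 mm high, 50 mm across; knob 36 to 54 mm high, 17 to 19 mm across, to take it by. When home its knob ends 7 mm below the lid
- seat_c_floor (a point): The empty cork cup in the box (under the lid at first): centre of its inner floor, 11 mm above the table, where the pot's underside rests when home. The cup is a concave dish 57 mm across, its rim 11.5 mm above this point; it guides the pot's round bottom to within 2 mm of the middle
- pot_a: One of the two like pots already in the box, in its cork cup. Origin at the centre of its underside
- pot_b: The other like pot already in the box, in its cork cup. Origin at the centre of its underside
- tea_glass: Clear glass, 63 mm across, 87 mm high, to the right of the box; origin at the centre of its underside
- tea_glass_b: Clear glass, 60 mm across, 84 mm high, to the right of the box; origin at the centre of its underside
- salt_shaker: Salt shaker, 44 mm across, 90 mm high, in the far left corner of the table; origin at the centre of its underside
- honey_jar: Small honey jar with yellow lid, 46 mm across, 68 mm high, at the right by the spice jars; origin at the centre of its underside
Things that resemble listed ones, but are neither listed nor needed, are in the scene too. What is shaped like the pot but orange or purple is not meant.

How it is judged:
On the way, in this order (a step that is already met when the one before it is completed fails the run):
1. the lid is swung open (beyond 0.5 rad) (value of joint lid above 0.5 rad), for 0.2 s.
2. the pot sits home and upright in the empty cup, let go, with the lid still open (horizontal distance between pot and seat_c_floor below 0.005 m and z of pot in the frame of seat_c_floor below 0.003 m and angle between pot's own z axis and vertical below 0.15 rad and contact force between pot and the fingers below 0.05 N and value of joint lid above 0.3 rad), for 0.2 s.
At the end, for the whole second after the job is handed in: The lid is shut to within 0.04 rad. The pot rests in the cup that was empty: within 5 mm of its middle, its underside at most 3 mm above the cup's floor, tilted under 0.15 rad. The other two pots are upright in their cups, within 6 mm of where they were (value of joint lid below 0.04 rad and horizontal distance between pot and seat_c_floor below 0.005 m and z of pot in the frame of seat_c_floor below 0.003 m and angle between each of pot, pot_a, pot_b's own z axis and vertical below 0.15 rad and linear speed of pot below 0.02 m/s and distance of each of pot_a, pot_b from where it was at the start of the episode below 0.006 m); the robot touches nothing.
It fails at once if the pot is tipped over (more than 0.7 rad) (angle between pot's own z axis and vertical above 0.7 rad).
It fails at once if a pot in the box is pulled out of its cup (moved more than 15 mm) (distance of any of pot_a, pot_b from where it was at the start of the episode above 0.015 m).
It fails at once if a glass, the salt shaker or the honey jar is shifted more than 30 mm or knocked over (distance of any of tea_glass, tea_glass_b, salt_shaker, honey_jar from where it was at the start of the episode above 0.03 m or angle between any of tea_glass, tea_glass_b, salt_shaker, honey_jar's own z axis and vertical above 0.5 rad).
It also fails if it takes over 69 s, if anything falls off the work surface, if the arm or the gripper's body presses on something with over 40 N, if the wrist force passes 120 N, or if a joint passes its speed limit or range.

## Working session

There is one attempt and no reset: what is moved stays moved. The work goes in short steps, Python scripts to look and compute and a tool call to move; the robot and the scene stay as the last step left them, time stands still between calls to the robot, and variables do not carry over. Pictures are saved under pics/ and viewed, at most 10 in all, crops included, and the job is handed in when it is done.

Besides the shell and the picture viewer there is one more tool, called after "Call:" as name(argument=value, ...) on one line, values as JSON. apply_moves: Moves the arm, as the interface text tells. Its arguments: {"type":"object","properties":{"targets":{"type":"array","items":{"type":"number"}},"grip":{"type":"number"}},"required":["targets"]}

```bash
mkdir -p pics
cat > h.py <<'E'
import numpy as np, cv2
from station import get_state, snapshot
def save(n,f):
    s=snapshot(n); cv2.imwrite(f'pics/{f}.png',s['img'][:,:,::-1]); np.savez(f'{f}.npz',**s); return s
def ext(s):
    R=cv2.Rodrigues(np.array(s['rvec'],float))[0]; t=np.array(s['tvec'],float).ravel(); return R,t
def ray(s,u,v):
    R,t=ext(s); d=R.T@np.array([(u-s['cx'])/s['fx'],(v-s['cy'])/s['fy'],1]); return -R.T@t,d
def onz(s,u,v,z):
    c,d=ray(s,u,v); return c+d*(z-c[2])/d[2]
def cloud(s):
    R,t=ext(s); v,u=np.mgrid[:420,:560]; z=s['depth']
    p=np.stack([(u-s['cx'])/s['fx']*z,(v-s['cy'])/s['fy']*z,z],-1); return (p-t)@R
E
python3 - <<'E'
from h import *
a=save('scene','scene0');b=save('top','top0')
print(get_state())
for s in(a,b): R,t=ext(s);print(-R.T@t,s['fx'])
cv2.imwrite('pics/both.png',cv2.resize(np.hstack([a['img'],b['img']])[:,:,::-1],(800,300)))
E
```

```text
{'t': 0.1, 'joint_positions': array([-8.94315931e-01,  4.07451187e-02,  8.39019664e-02, -3.78086845e-04,
       -1.61544825e+00, -3.33715912e-01]), 'qd': array([-4.36328793e-04, -9.08820563e-04,  1.81048830e-03,  1.07267297e-03,
       -1.20973184e-05,  1.05638710e-03]), 'effort': array([-5.52715486e-03, -3.69342792e+01,  3.48279905e+01,  6.95191339e+00,
       -4.62564232e-03, -5.50129883e-06]), 'position': array([ 0.20164349, -0.56482821,  0.24438357]), 'orientation': array([-1.96450342e-04, -1.70552628e-01,  9.85348267e-01,  7.45578036e-04]), 'wrist_force': array([-0.44701837,  0.85417189,  0.57210397]), 'wrist_torque': array([-0.01223757,  0.03283534,  0.00221396]), 'finger_force': 0.0, 'width': 0.08563306807025094}
[-0.03435769  0.89689387  0.62244676] 415.425103203502
[ 0.47110318 -0.10079211  1.15615136] 459.4190828659383
```

View pics/top0.png

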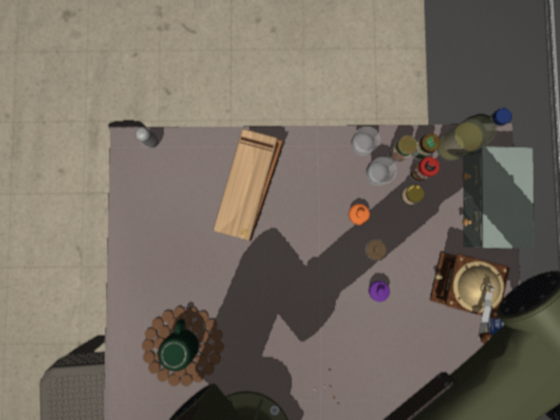

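View pics/scene0.png

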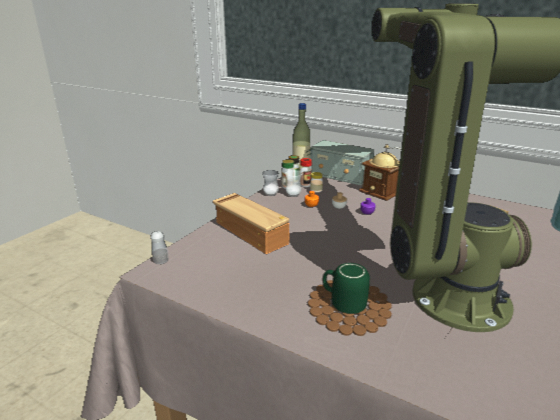

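The top view shows the box, lid stripes at the upper end (250,135) and mug at (178,350). Three pot-shaped things: orange (359,214), purple (379,291) and a brown-covered one (375,249), which is (340,201) in the scene view. The last one should be the pot, with a white body and light wooden cover. The honey jar (413,194) has a yellow lid. I'll confirm with a crop.

Run:
```python
from h import *
L=lambda f:dict(np.load(f+'.npz'))
a=L('scene0');b=L('top0')
c1=cv2.resize(a['img'][165:240,250:390],(800,428),interpolation=2)[:,:400*2]
c1=cv2.resize(a['img'][180:220,300:390],(540,240),interpolation=2); c2=cv2.resize(b['img'][195:310,335:435],(522,600),interpolation=2)
c1=cv2.resize(a['img'][180:225,320:360],(270,300),interpolation=2)
o=np.zeros((600,800,3),np.uint8);o[:,:522]=c2;o[:300,525:795]=c1
cv2.imwrite('pics/crop.png',o[:,:,::-1])
# lid top: depth points in top view z .078-.095
P=cloud(b); 
m=((abs(P[...,2]-.086)<.008)).astype(np.uint8); m[:,:190]=0;m[:,300:]=0;m[:110]=0;m[260:]=0
n,lab,st,ce=cv2.connectedComponentsWithStats(m); k=1+st[1:,4].argmax(); q=P[lab==k]
print('lid z',np.median(q[:,2]),len(q))
r=cv2.minAreaRect((q[:,:2]*1000).astype(np.float32)); print(r,cv2.boxPoints(r))
for n,s in(('top',b),('scene',a)):
    hsv=cv2.cvtColor(s['img'],cv2.COLOR_RGB2HSV); x=(375,249) if n=='top' else (340,201)
    print(n,hsv[x[1]-12:x[1]+14:3,x[0]-15:x[0]+16:3].tolist() if 0 else '')
    P=cloud(s); w=P[x[1]-13:x[1]+14,x[0]-13:x[0]+14].reshape(-1,3); w=w[(w[:,2]>.012)&(w[:,2]<.08)]
    for lo,hi in((.012,.03),(.03,.04),(.042,.06)):
        ww=w[(w[:,2]>lo)&(w[:,2]<hi)]; print(lo,len(ww),ww.mean(0).round(4),(ww.max(0)-ww.min(0)).round(3),((ww.max(0)+ww.min(0))/2).round(4))
P=cloud(b)
for u,v in((145,135),(365,140),(380,172),(413,194),(178,350)): print(u,v,np.median(P[v-3:v+4,u-3:u+4].reshape(-1,3),0).round(3))
print('table',np.median(P[200:230,290:330,2]))
```

```text
lid z 0.08549022607930652 3960
((607.1312866210938, -7.542030334472656), (88.646240234375, 251.9591064453125), 74.36906433105469) [[473.86838   -16.282051 ]
 [716.5094    -84.16987  ]
 [740.39417     1.1979904]
 [497.75317    69.08581  ]]
top 
0.012 20 [ 0.4477 -0.3031  0.0261] [0.046 0.046 0.013] [ 0.4501 -0.3184  0.023 ]
0.03 275 [ 0.4496 -0.32    0.0349] [0.049 0.047 0.01 ] [ 0.4489 -0.3201  0.0351]
0.042 48 [ 0.4493 -0.3201  0.0528] [0.014 0.027 0.016] [ 0.4492 -0.316   0.0507]
scene 
0.012 64 [ 0.4465 -0.3014  0.0219] [0.045 0.033 0.018] [ 0.4485 -0.3068  0.021 ]
0.03 72 [ 0.4481 -0.3119  0.0347] [0.048 0.051 0.009] [ 0.4502 -0.3181  0.0345]
0.042 24 [ 0.4515 -0.3152  0.0502] [0.017 0.021 0.013] [ 0.4522 -0.3173  0.0488]
145 135 [0.726 0.229 0.085]
365 140 [ 0.727 -0.305  0.008]
380 172 [ 0.644 -0.341  0.006]
413 194 [ 0.581 -0.405  0.068]
178 350 [0.228 0.144 0.094]
table -3.4704097207192896e-05
```

View pics/crop.png

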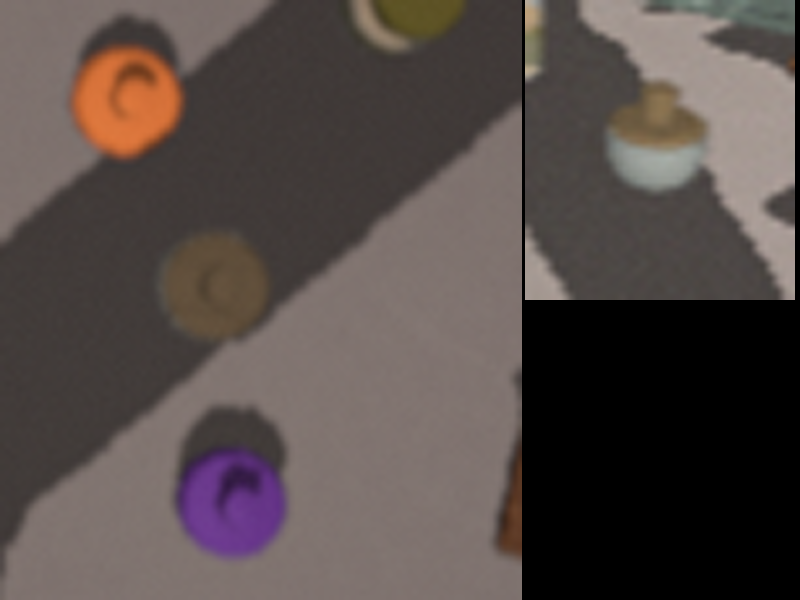

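The crop confirms it: the pot at (375,249), about (0.4495, -0.320) m, has a white body and a wooden cover. The lid pin is at about (0.494, -0.005) m, with the lid pointing at -0.273 rad. First I shut the gripper and move to the -y side of the lid.

Call:
apply_moves(targets=[0.04,0.044,0,-0.06,0.08,0.088,0,-0.12,0.12,0.132,0,-0.18,0.16,0.176,0,-0.24,0.2,0.22,0,-0.3,0.24,0.264,0,-0.37,0.28,0.308,-0.01,-0.43,0.32,0.352,-0.02,-0.49,0.36,0.396,-0.03,-0.55,0.4,0.44,-0.04,-0.614], grip=0)

```text
t: 1.35
position: [0.6026, -0.1233, 0.2046]
orientation: [-0.0, 0.136, 0.991, 0.0]
wrist_force: [0.7, -0.4, -0.0]
width: 0.0001
finger_force: 0.0
```

Call:
apply_moves(targets=[0.009,0.01,-0.02,0,0.018,0.02,-0.045,0,0.018,0.02,-0.07,0,0.018,0.02,-0.09,0,0.018,0.02,-0.105,0,0.018,0.02,-0.112,0,0.018,0.02,-0.112,0,0.018,0.02,-0.112,0,0.018,0.02,-0.112,0,0.018,0.02,-0.112,0])

```text
t: 2.6
position: [0.6199, -0.1051, 0.0937]
orientation: [0.0, 0.135, 0.991, 0.0]
wrist_force: [0.5, -0.5, -0.4]
width: 0.0003
finger_force: 0.0
```

Run:
```python
from h import *
a=save('scene','scene1')
cv2.imwrite('pics/c1.png',cv2.resize(a['img'][140:280,190:380],(760,560),interpolation=2)[:,:,::-1])
s=0.15; pin=np.array([.494,-.005]); base=np.array([.6196,-.1048])
for th in [0,.1,.2,.35,.5,.65,.8,.95,1.1,1.25,1.4,1.5,1.6,1.66,1.7]:
    t=th-.2728; ux=np.array([np.cos(t),np.sin(t)]);uy=np.array([-ux[1],ux[0]])
    print(th,(pin+s*ux-.031*uy-base).round(3),get_state()['position'] if th==0 else '')
```

```text
0 [0.011 0.03 ] [ 0.6198018  -0.10504977  0.0935476 ]
0.1 [0.017 0.043] 
0.2 [0.022 0.058] 
0.35 [0.026 0.08 ] 
0.5 [0.028 0.103] 
0.65 [0.025 0.126] 
0.8 [0.02  0.148] 
0.95 [0.011 0.17 ] 
1.1 [-0.001  0.189] 
1.25 [-0.016  0.207] 
1.4 [-0.033  0.222] 
1.5 [-0.046  0.231] 
1.6 [-0.059  0.238] 
1.66 [-0.068  0.242] 
1.7 [-0.073  0.244]
```

View pics/c1.png

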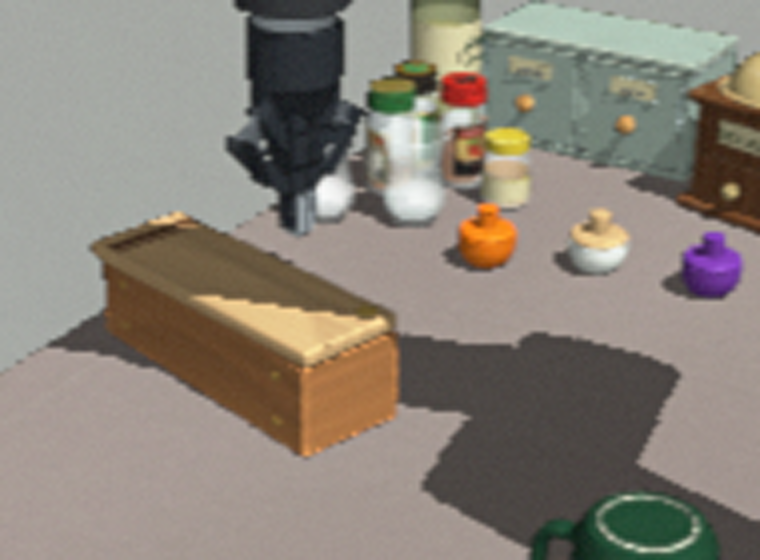

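The picture shows the closed fingers at (300,232) beside the far edge of the lid, clear of the glasses. Now I push along the arc.

Call:
apply_moves(targets=[0.007,0.015,-0.002,0,0.011,0.03,-0.002,0,0.014,0.037,-0.002,0,0.017,0.043,-0.002,0,0.02,0.051,-0.002,0,0.022,0.058,-0.002,0,0.024,0.069,-0.002,0,0.026,0.08,-0.002,0,0.027,0.092,-0.002,0,0.028,0.103,-0.002,0])

```text
t: 3.9
position: [0.6478, -0.0012, 0.0913]
orientation: [0.0, 0.135, 0.991, 0.0]
wrist_force: [-0.5, -2.0, 0.4]
width: 0.0001
finger_force: 0.7
```

```bash
cat >> h.py <<'E'
def lid(b):
    P=cloud(b); m=((abs(P[...,2]-.086)<.006)).astype(np.uint8); m[:,:120]=0;m[:,300:]=0;m[:110]=0;m[300:]=0
    n,lab,st,ce=cv2.connectedComponentsWithStats(m); k=1+st[1:,4].argmax(); q=P[lab==k]
    r=cv2.minAreaRect((q[:,:2]*1000).astype(np.float32)); return r,cv2.boxPoints(r).round(0).tolist()
E
python3 - <<'E'
from h import *
print(lid(save('top','top1')))
E
```

```text
(((561.3385620117188, 38.49842834472656), (182.737548828125, 88.16159057617188), 12.50778579711914), [[463.0, 62.0], [482.0, -24.0], [660.0, 15.0], [641.0, 101.0]])
```

The lid is at about 0.49 rad, as planned. I'll continue.

Call:
apply_moves(targets=[-0.001,0.012,0,0,-0.003,0.023,0,0,-0.005,0.034,0,0,-0.008,0.045,0,0,-0.012,0.056,0,0,-0.017,0.067,0,0,-0.023,0.077,0,0,-0.029,0.086,0,0,-0.036,0.095,0,0,-0.044,0.104,0,0])

```text
t: 5.2
position: [0.6032, 0.1025, 0.0912]
orientation: [0.0, 0.135, 0.991, 0.0]
wrist_force: [-0.4, -1.8, 0.1]
width: 0.0002
finger_force: 0.7
```

Call:
apply_moves(targets=[-0.008,0.008,0,0,-0.017,0.015,0,0,-0.025,0.021,0,0,-0.032,0.026,0,0,-0.038,0.029,0,0,-0.044,0.032,0,0,-0.052,0.035,0,0,-0.057,0.037,0,0,-0.057,0.037,0,0,-0.05,0.03,0,0])

```text
t: 6.45
position: [0.5537, 0.1322, 0.0913]
orientation: [-0.0, 0.135, 0.991, 0.0]
wrist_force: [0.5, -0.0, -0.1]
width: 0.0002
finger_force: 0.0
```

Run:
```python
from h import *
b=save('top','top2');print(lid(b),get_state()['position'])
cv2.imwrite('pics/c2.png',cv2.resize(b['img'][110:310,100:420],(800,500),interpolation=2)[:,:,::-1])
```

```text
(((482.035400390625, 107.75926971435547), (251.77059936523438, 87.92294311523438), 81.6973648071289), [[420.0, -10.0], [507.0, -23.0], [544.0, 226.0], [457.0, 239.0]]) [0.554446   0.13120333 0.09117344]
```

View pics/c2.png

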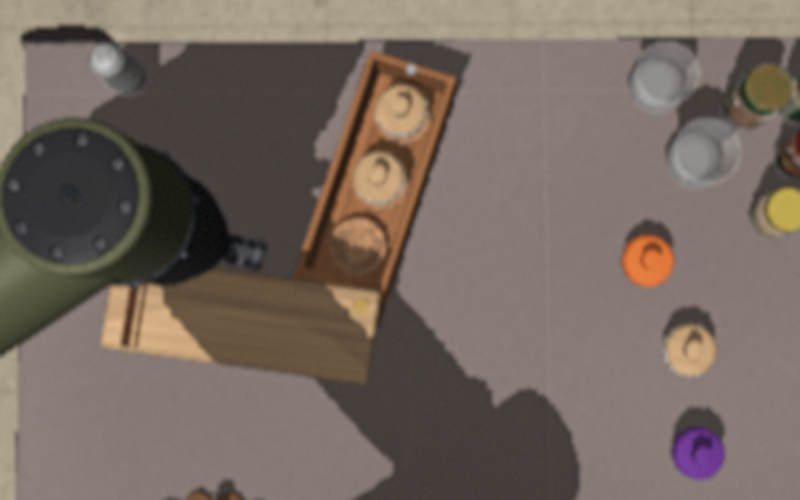

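The lid is open to 1.70 rad and the empty cup is nearest the pin, at (359,243) in the crop, i.e. (243.6,207.2) in the top image. The pot is now lit at (690,349), i.e. (376,249.6). I'll measure cup, neighbours and pot.

Run:
```python
from h import *
b=dict(np.load('top2.npz')); a=save('scene','scene2')
def circ(s,p,lo,hi,name,r=16):
    P=cloud(s);u,v=p; w=P[v-r:v+r,u-r:u+r].reshape(-1,3); w=w[(w[:,2]>lo)&(w[:,2]<hi)]
    c,R=cv2.minEnclosingCircle((w[:,:2]*1000).astype(np.float32)); print(name,len(w),w.mean(0).round(4),np.round(c,1),round(R,1))
circ(b,(376,249),.031,.039,'pot cover');circ(b,(376,249),.045,.06,'pot knob')
for n,(u,v) in dict(far=(261,154),mid=(252,181)).items(): circ(b,(u,v),.041,.052,n+' cover',13);circ(b,(u,v),.058,.07,n+' knob',13)
P=cloud(b); print(P[197:219:3,244,2].round(3),P[207,232:257:3,2].round(3),P[207,244].round(4))
circ(b,(244,207),.0095,.013,'cupfloor',10); circ(b,(244,207),.02,.0245,'cuprim',14)
# colour-mask knob/cover ellipse in both views -> rays at cover top z
for s,p,n in((b,(376,249),'top'),(a,(340,201),'scene')):
    hsv=cv2.cvtColor(s['img'],cv2.COLOR_RGB2HSV); m=cv2.inRange(hsv,(8,50,60),(28,255,255)); 
    x0,y0=p[0]-16,p[1]-16; mm=m[y0:y0+32,x0:x0+32]; k,l,st,ce=cv2.connectedComponentsWithStats(mm); i=1+st[1:,4].argmax()
    c=ce[i]+[x0,y0]; print(n,st[i],c,onz(s,*c,.036).round(4))
```

```text
pot cover 265 [ 0.4498 -0.3196  0.0347] [ 449.4 -320.6] 25.1
pot knob 47 [ 0.4494 -0.3206  0.0533] [ 449.4 -321.2] 9.2
far cover 282 [ 0.6861 -0.0412  0.0457] [696.7 -41. ] 35.7
far knob 58 [ 0.6843 -0.0453  0.0638] [682.2 -63.8] 32.3
mid cover 274 [ 0.6193 -0.0183  0.0458] [625.3 -11.3] 33.7
mid knob 51 [ 0.6176 -0.0207  0.0641] [607.2 -32.8] 27.5
[0.006 0.02  0.013 0.014 0.009 0.008 0.014 0.022] [0.024 0.015 0.012 0.008 0.012 0.008 0.016 0.024 0.008] [0.5579 0.0013 0.0123]
cupfloor 79 [0.5528 0.0049 0.0113] [556.9   5.3] 30.2
cuprim 105 [0.5538 0.0041 0.0219] [559.    9.7] 34.8
top [  6   6  21  22 372] [375.97580645 249.27956989] [ 0.4507 -0.3208  0.036 ]
scene [  8   7  16  10 104] [339.34615385 197.26923077] [ 0.4524 -0.3226  0.036 ]
```

Call:
apply_moves(targets=[0,0,0.04,0,0,0,0.08,0,0,-0.02,0.12,0,0,-0.06,0.15,0,0,-0.1,0.17,0,0,-0.13,0.17,0,0,-0.13,0.17,0,0,-0.13,0.17,0,0,-0.13,0.17,0,0,-0.13,0.17,0])

```text
t: 7.8
position: [0.5537, 0.0026, 0.2611]
orientation: [-0.0, 0.135, 0.991, -0.0]
wrist_force: [-1.1, 0.4, -0.8]
width: 0.0
finger_force: 0.0
```

```bash
cat >> h.py <<'E'
from scipy.spatial.transform import Rotation as Ro
def wext(s,st):
    # make wrist snapshot look like a fixed camera
    q=st['orientation']; T=np.eye(4);T[:3,:3]=Ro.from_quat([q[1],q[2],q[3],q[0]]).as_matrix();T[:3,3]=st['position']
    W=np.linalg.inv(T@np.array(s['hand_eye'])); s['rvec']=cv2.Rodrigues(W[:3,:3])[0].ravel(); s['tvec']=W[:3,3]; return s
def proj(s,p): return cv2.projectPoints(np.array([p],float),np.array(s['rvec'],float),np.array(s['tvec'],float),np.array([[s['fx'],0,s['cx']],[0,s['fy'],s['cy']],[0,0,1.]]),None)[0].ravel()
def wrist(f):
    st=get_state(); s=wext(snapshot('wrist'),st); cv2.imwrite(f'pics/{f}.png',s['img'][:,:,::-1]); np.savez(f'{f}.npz',**s); return s
E
python3 - <<'E'
from h import *
s=wrist('w1'); R,t=ext(s); print(-R.T@t,s['fx'],R[2])
im=s['img'].copy()
for p in((.5535,.0075,.011),(.621,-.0115,.065),(.688,-.030,.065)):
    u=proj(s,p); print(u); cv2.drawMarker(im,tuple(int(x) for x in u),(0,255,0))
cv2.imwrite('pics/w1m.png',im[:,:,::-1])
E
```

```text
[0.47131599 0.02593345 0.38945263] 359.7653166643442 [ 0.31621996 -0.08776484 -0.94461752]
[276.56612928 170.33163059]
[276.7016247  251.64150682]
[276.61139908 311.44478954]
```

View pics/w1m.png

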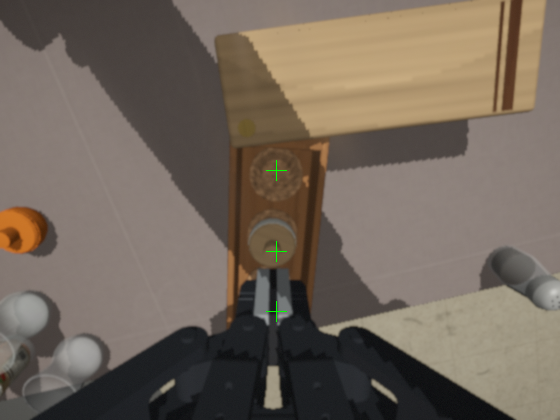

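The wrist view shows the empty cup around (276,174), the middle pot at (272,243), the lid above the cup, and my predicted points almost on target. I'll refine the cup centre from the rim.

Run:
```python
from h import *
from scipy.optimize import least_squares
def fit(q):
    f=least_squares(lambda p:np.hypot(q[:,0]-p[0],q[:,1]-p[1])-p[2],[q[:,0].mean(),q[:,1].mean(),.027],loss='soft_l1',f_scale=.001); return f.x.round(4),np.median(abs(f.fun)).round(4)
for n,c in(('w1',(276,174)),('top2',(244,207))):
    s=dict(np.load(n+'.npz'));P=cloud(s); v,u=np.mgrid[:420,:560]
    near=np.hypot(P[...,0]-.5535,P[...,1]-.0065)<.036
    for lo,hi in((.013,.017),(.017,.021),(.021,.025)):
        q=P[near&(P[...,2]>lo)&(P[...,2]<hi)]; print(n,lo,len(q),fit(q) if len(q)>8 else '')
    k=near&(P[...,2]>.0095)&(P[...,2]<.0125); print('floor',k.sum(),np.median(P[k],0).round(4))
    # paraboloid/sphere fit of dish interior
    q=P[(np.hypot(P[...,0]-.5535,P[...,1]-.0065)<.026)&(P[...,2]>.008)]
    A=np.c_[q[:,0]**2+q[:,1]**2,q[:,0],q[:,1],np.ones(len(q))]; 
    w=np.ones(len(q))
    for _ in range(8):
        x=np.linalg.lstsq(A*w[:,None],q[:,2]*w,rcond=None)[0]; w=1/(1+((A@x-q[:,2])/.0015)**2)
    print('bowl',(-x[1]/2/x[0]).round(4),(-x[2]/2/x[0]).round(4))
    for e in((.621,-.0115),(.688,-.030)):
        k=(np.hypot(P[...,0]-e[0],P[...,1]-e[1])<.02)&(P[...,2]>.06)&(P[...,2]<.068); print('knob',e,k.sum(),P[k].mean(0).round(4))
        k=(np.hypot(P[...,0]-e[0],P[...,1]-e[1])<.029)&(P[...,2]>.044)&(P[...,2]<.049); 
        if k.sum()>5: c,r=cv2.minEnclosingCircle((P[k][:,:2]*1000).astype(np.float32)); print(' cover',np.round(c,1),round(r,1))
```

```text
w1 0.013 281 (array([0.5564, 0.0055, 0.0181]), np.float64(0.0007))
w1 0.017 552 (array([0.5564, 0.0054, 0.0217]), np.float64(0.0012))
w1 0.021 578 (array([0.5563, 0.0055, 0.0257]), np.float64(0.0011))
floor 756 [0.5553 0.0056 0.011 ]
bowl 0.2994 0.0946
knob (0.621, -0.0115) 254 [ 0.6215 -0.0168  0.0641]
 cover [622.1 -16.8] 24.7
knob (0.688, -0.03) 0 [nan nan nan]
top2 0.013 89 (array([0.5529, 0.0044, 0.018 ]), np.float64(0.0025))
top2 0.017 102 (array([0.554 , 0.0042, 0.0224]), np.float64(0.0017))
top2 0.021 80 (array([0.5539, 0.0044, 0.0254]), np.float64(0.001))
floor 82 [0.5505 0.004  0.0111]
bowl 0.5537 0.0048
knob (0.621, -0.0115) 41 [ 0.6198 -0.0179  0.0641]
 cover [619.3 -17.4] 24.4
knob (0.688, -0.03) 45 [ 0.6859 -0.0404  0.0636]
 cover [688.2 -30. ] 28.9<stdin>:19: RuntimeWarning: Mean of empty slice.
  ret = um.true_divide(
```

Wrist and top views agree on the cup: centre about (0.555, 0.005), floor at 11 mm. The line from cup to the middle knob gives a box yaw of about -0.328, so the lid began slightly ajar. Next I move above the pot.

Call:
apply_moves(targets=[-0.013,-0.04,0,-0.005,-0.026,-0.08,0,-0.01,-0.039,-0.12,0,-0.02,-0.052,-0.16,0,-0.03,-0.065,-0.2,0,-0.04,-0.078,-0.24,-0.01,-0.05,-0.091,-0.28,-0.01,-0.055,-0.104,-0.323,-0.01,-0.055,-0.104,-0.323,-0.01,-0.055,-0.104,-0.323,-0.01,-0.055], grip=0.5)

```text
t: 9.1
position: [0.4498, -0.3208, 0.2511]
orientation: [-0.0, 0.162, 0.987, 0.0]
wrist_force: [-0.1, 0.6, -0.0]
width: 0.0426
finger_force: 0.0
```

Run:
```python
from h import *
s=wrist('w2'); P=cloud(s); d=np.hypot(P[...,0]-.45,P[...,1]+.3205)
for lo,hi,r in((.032,.039,.032),(.048,.058,.02)):
    k=(d<r)&(P[...,2]>lo)&(P[...,2]<hi); c,R=cv2.minEnclosingCircle((P[k][:,:2]*1000).astype(np.float32)); print(k.sum(),P[k].mean(0).round(4),np.round(c,1),round(R,1))
print(get_state()['position'],get_state()['width'])
```

```text
1574 [ 0.45   -0.3194  0.0351] [ 451.8 -319.9] 25.0
300 [ 0.451  -0.3197  0.0529] [ 451.6 -320.1] 9.1
[ 0.45001302 -0.32047424  0.2512679 ] 0.04274137453637891
```

Call:
apply_moves(targets=[0.001,0.0005,-0.04,0,0.001,0.0005,-0.08,0,0.001,0.0005,-0.12,0,0.001,0.0005,-0.145,0,0.001,0.0005,-0.16,0,0.001,0.0005,-0.175,0,0.001,0.0005,-0.185,0,0.001,0.0005,-0.192,0,0.001,0.0005,-0.196,0,0.001,0.0005,-0.197,0])

```text
t: 10.4
position: [0.4508, -0.3207, 0.0544]
orientation: [0.0, 0.162, 0.987, 0.0]
wrist_force: [-0.2, 0.1, 1.0]
width: 0.0431
finger_force: 0.0
```

Call:
apply_moves(targets=[0,0,0,0,0,0,0,0,0,0,0,0,0,0,0,0,0,0,0,0,0,0,0,0,0,0,0,0,0,0,0,0,0,0,0,0,0,0,0,0], grip=0)

```text
t: 11.65
position: [0.451, -0.3207, 0.0548]
orientation: [0.0, 0.162, 0.987, -0.0]
wrist_force: [-0.4, 1.5, 5.1]
width: 0.0156
finger_force: 58.9
```

Call:
apply_moves(targets=[0,0,0.005,0,0,0,0.015,0,0,0,0.035,0,0,0,0.065,0,0,0,0.095,0,0,0,0.125,0,0,0,0.15,0,0,0,0.16,0,0,0,0.16,0,0,0,0.16,0])

```text
t: 12.9
position: [0.4503, -0.3202, 0.2127]
orientation: [-0.001, 0.162, 0.987, 0.0]
wrist_force: [0.1, -0.4, -1.6]
width: 0.0156
finger_force: 58.6
```

Run:
```python
from h import *
s=save('scene','scene3'); t=get_state(); p=t['position']; print(p,t['wrist_force'],t['width'])
u,v=proj(s,p).astype(int); print(u,v)
cv2.imwrite('pics/c3.png',cv2.resize(s['img'][max(v-50,0):v+70,u-80:u+80],(800,600),interpolation=2)[:,:,::-1])
P=cloud(s); k=(np.hypot(P[...,0]-p[0],P[...,1]-p[1])<.03)&(P[...,2]>.1)&(P[...,2]<p[2]-.018); q=P[k]
print(len(q),q[:,2].min(),q.mean(0))
```

```text
[ 0.45025903 -0.32025686  0.21271631] [-0.83170899 -0.07669835 -1.84654565] 0.015596718806169604
343 148
158 0.16164769365553752 [ 0.44606204 -0.30549646  0.18286673]
```

View pics/c3.png

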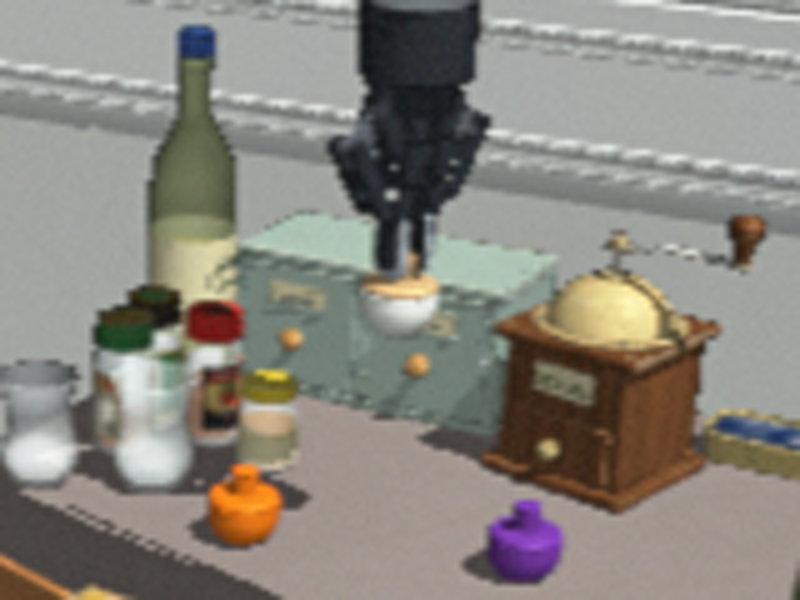

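The pot hangs upright in the grip at (400,300) in the crop. I'll carry it over the cup.

Call:
apply_moves(targets=[0.012,0.038,0,0,0.025,0.076,0,0,0.037,0.115,0,0,0.05,0.154,0,0,0.062,0.193,0,0,0.075,0.232,0,0,0.088,0.27,0,0,0.098,0.3,0,0,0.103,0.318,0,0,0.105,0.325,0,0])

```text
t: 14.2
position: [0.5556, 0.0049, 0.2136]
orientation: [-0.001, 0.162, 0.987, -0.0]
wrist_force: [0.5, 0.1, -0.1]
width: 0.016
finger_force: 58.8
```

Call:
apply_moves(targets=[0,0,-0.015,0,0,0,-0.035,0,0,0,-0.055,0,0,0,-0.075,0,0,0,-0.09,0,0,0,-0.105,0,0,0,-0.115,0,0,0,-0.12,0,0,0,-0.12,0,0,0,-0.12,0])

```text
t: 15.45
position: [0.5561, 0.0045, 0.0949]
orientation: [0.001, 0.162, 0.987, 0.0]
wrist_force: [-0.0, 0.1, -1.1]
width: 0.0157
finger_force: 58.7
```

Run:
```python
from h import *
t=get_state();p=t['position']; print(p,t['wrist_force'])
for s in (save('top','top4'),wrist('w4')):
    P=cloud(s)
    for n,zc in (('pot cover',p[2]-.0545+.036),('mid',.047)):
        e=p[:2] if n!='mid' else (.621,-.017)
        k=(np.hypot(P[...,0]-e[0],P[...,1]-e[1])<.028)&(abs(P[...,2]-zc)<.003); 
        if k.sum()>8: c,R=cv2.minEnclosingCircle((P[k][:,:2]*1000).astype(np.float32)); print(n,k.sum(),P[k].mean(0).round(4),np.round(c,1),round(R,1))
```

```text
[0.55606636 0.00450674 0.09494613] [-0.04116148  0.06621118 -1.0673615 ]
mid 121 [ 0.6231 -0.0268  0.0463] [620.1 -18.7] 24.6
pot cover 3243 [0.5457 0.0089 0.0752] [555.9   5.1] 24.6
mid 1684 [ 0.6156 -0.0156  0.0464] [621.4 -16.5] 24.2
```

Call:
apply_moves(targets=[0,0,-0.005,0,0,0,-0.01,0,0,0,-0.015,0,0,0,-0.019,0,0,0,-0.022,0,0,0,-0.024,0,0,0,-0.026,0,0,0,-0.027,0,0,0,-0.027,0,0,0,-0.027,0])

```text
t: 16.8
position: [0.5557, 0.0044, 0.0674]
orientation: [0.0, 0.162, 0.987, 0.0]
wrist_force: [0.2, -0.9, -1.2]
width: 0.0157
finger_force: 58.7
```

Call:
apply_moves(targets=[0,0,-0.001,0,0,0,-0.0015,0,0,0,-0.002,0,0,0,-0.002,0,0,0,-0.002,0,0,0,-0.002,0,0,0,-0.002,0,0,0,-0.002,0,0,0,-0.002,0,0,0,-0.002,0])

```text
t: 18.05
position: [0.556, 0.0045, 0.0659]
orientation: [0.0, 0.162, 0.987, 0.0]
wrist_force: [-0.6, 1.0, 5.5]
width: 0.0158
finger_force: 59.4
```

Call:
apply_moves(targets=[0,0,0,0,0,0,0,0,0,0,0,0,0,0,0,0,0,0,0,0,0,0,0,0,0,0,0,0,0,0,0,0,0,0,0,0,0,0,0,0], grip=0.38)

```text
t: 19.3
position: [0.5557, 0.0045, 0.0652]
orientation: [-0.0, 0.162, 0.987, 0.0]
wrist_force: [0.4, -0.0, 0.1]
width: 0.0326
finger_force: 0.0
```

Call:
apply_moves(targets=[0,0,0.005,0,0,0,0.012,0,0,0,0.025,0,0,0,0.045,0,0,0,0.075,0,0,0,0.105,0,0,0,0.135,0,0,0,0.165,0,0,0,0.185,0,0,0,0.185,0])

```text
t: 20.55
position: [0.5563, 0.0044, 0.2531]
orientation: [0.002, 0.162, 0.987, 0.001]
wrist_force: [0.5, -0.3, 0.0]
width: 0.0324
finger_force: 0.0
```

Run:
```python
from h import *
s=wrist('w5')
P=cloud(s)
for n,e in (('pot',(.5555,.005)),('mid',(.621,-.017)),('far',(.688,-.039))):
  for zc,r in((.047,.028),(.065,.018)):
    k=(np.hypot(P[...,0]-e[0],P[...,1]-e[1])<r)&(abs(P[...,2]-zc)<.0045)
    if k.sum()>8: c,R=cv2.minEnclosingCircle((P[k][:,:2]*1000).astype(np.float32)); print(n,k.sum(),np.median(P[k],0).round(4),np.round(c,1),round(R,1))
print(get_state()['position'])
cv2.imwrite('pics/c5.png',cv2.resize(s['img'][100:340,140:440],(750,600),interpolation=2)[:,:,::-1])
```

```text
pot 1669 [0.553  0.0065 0.0461] [556.7   5.1] 25.0
pot 312 [0.5558 0.0054 0.0641] [556.5   5.3] 9.3
mid 1342 [ 0.6171 -0.0146  0.0462] [622.1 -17.1] 24.9
mid 264 [ 0.6213 -0.0168  0.0641] [622.3 -17. ] 9.2
far 1096 [ 0.682  -0.0357  0.0462] [688.5 -39.8] 25.1
far 234 [ 0.6873 -0.0392  0.0643] [688.3 -39.7] 9.4
[0.55587212 0.00454257 0.25131052]
```

View pics/c5.png

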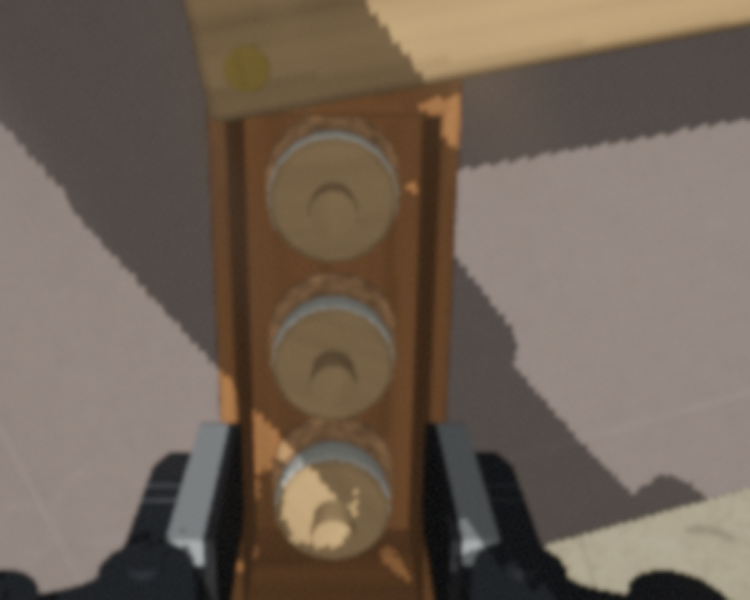

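The pot is home: its cover and knob heights match its neighbours' (46 and 64 mm), and it is concentric with the cup. In the crop the three pots sit evenly at (332,195), (332,355) and (332,500). I'll shut the gripper and go round to the robot side of the lid.

Call:
apply_moves(targets=[-0.02,0.02,0,0,-0.045,0.045,0,0,-0.07,0.07,0,0,-0.1,0.095,0,0,-0.125,0.12,0,0,-0.145,0.14,0,0,-0.156,0.147,0,0,-0.156,0.147,0,0,-0.156,0.147,0,0,-0.156,0.147,0,0], grip=0)

```text
t: 21.85
position: [0.4, 0.151, 0.25]
orientation: [-0.0, 0.163, 0.987, -0.0]
wrist_force: [-0.8, -0.5, 0.2]
width: 0.0001
finger_force: 0.0
```

Call:
apply_moves(targets=[0,0,-0.03,0,0,0,-0.06,0,0,0,-0.09,0,0,0,-0.115,0,0,0,-0.135,0,0,0,-0.15,0,0,0,-0.157,0,0,0,-0.159,0,0,0,-0.159,0,0,0,-0.159,0])

```text
t: 23.1
position: [0.4, 0.1517, 0.0919]
orientation: [0.0, 0.162, 0.987, 0.0]
wrist_force: [0.1, -0.1, 0.7]
width: 0.0001
finger_force: 0.0
```

Run:
```python
from h import *
p=get_state()['position'];print(p,get_state()['wrist_force'])
c=np.array([.3996,.1517]);pin=np.array([.494,-.005])
for i,t in enumerate(np.linspace(1.426,-.329,31)):
    ux=np.array([np.cos(t),np.sin(t)]);uy=np.array([-ux[1],ux[0]]);print(i,round(t,3),(pin+.15*ux+.087*uy-c).round(3))
```

```text
[0.39995807 0.15165838 0.09192299] [ 0.09396543 -0.10601727  0.69495553]
0 1.426 [0.03  0.004]
1 1.368 [0.039 0.008]
2 1.309 [0.049 0.011]
3 1.25 [0.059 0.013]
4 1.192 [0.069 0.015]
5 1.134 [0.079 0.016]
6 1.075 [0.089 0.017]
7 1.016 [0.099 0.017]
8 0.958 [0.11  0.016]
9 0.9 [0.12  0.015]
10 0.841 [0.13  0.013]
11 0.782 [0.139 0.011]
12 0.724 [0.149 0.008]
13 0.666 [0.159 0.004]
14 0.607 [0.168 0.   ]
15 0.548 [ 0.177 -0.004]
16 0.49 [ 0.186 -0.009]
17 0.432 [ 0.194 -0.015]
18 0.373 [ 0.202 -0.021]
19 0.314 [ 0.21  -0.028]
20 0.256 [ 0.217 -0.035]
21 0.198 [ 0.224 -0.042]
22 0.139 [ 0.231 -0.05 ]
23 0.081 [ 0.237 -0.058]
24 0.022 [ 0.242 -0.066]
25 -0.036 [ 0.247 -0.075]
26 -0.095 [ 0.252 -0.084]
27 -0.153 [ 0.256 -0.094]
28 -0.212 [ 0.259 -0.103]
29 -0.27 [ 0.262 -0.113]
30 -0.329 [ 0.264 -0.123]
```

Call:
apply_moves(targets=[0.015,0.002,-0.001,0,0.03,0.004,-0.001,0,0.039,0.008,-0.001,0,0.049,0.011,-0.001,0,0.059,0.013,-0.001,0,0.069,0.015,-0.001,0,0.079,0.016,-0.001,0,0.089,0.017,-0.001,0,0.099,0.017,-0.001,0,0.11,0.016,-0.001,0])

```text
t: 24.35
position: [0.5104, 0.1674, 0.0902]
orientation: [-0.0, 0.162, 0.987, 0.0]
wrist_force: [-0.5, 0.3, 0.0]
width: -0.0003
finger_force: 0.6
```

Call:
apply_moves(targets=[0.01,-0.001,0,0,0.02,-0.003,0,0,0.029,-0.005,0,0,0.039,-0.008,0,0,0.049,-0.012,0,0,0.058,-0.016,0,0,0.067,-0.02,0,0,0.076,-0.025,0,0,0.084,-0.031,0,0,0.092,-0.037,0,0])

```text
t: 25.6
position: [0.6022, 0.13, 0.0903]
orientation: [0.0, 0.162, 0.987, 0.0]
wrist_force: [-0.9, 0.5, 0.8]
width: 0.0002
finger_force: 0.6
```

Call:
apply_moves(targets=[0.008,-0.007,0,0,0.015,-0.014,0,0,0.022,-0.021,0,0,0.029,-0.029,0,0,0.035,-0.037,0,0,0.04,-0.045,0,0,0.045,-0.054,0,0,0.05,-0.063,0,0,0.054,-0.073,0,0,0.056,-0.08,0,0])

```text
t: 26.85
position: [0.658, 0.0497, 0.0903]
orientation: [0.0, 0.163, 0.987, 0.0]
wrist_force: [-0.4, 1.0, 1.0]
width: 0.0003
finger_force: 0.6
```

Run:
```python
from h import *
r,b=lid(save('top','top6')); print(r,b,get_state()['position'],get_state()['wrist_force'])
```

```text
((607.4918212890625, 2.6168594360351562), (92.6138687133789, 251.9366912841797), 78.5) [[475.0, -18.0], [722.0, -68.0], [740.0, 23.0], [493.0, 73.0]] [0.65804299 0.04903489 0.09026545] [-0.08602297 -0.08413013  0.26228108]
```

Call:
apply_moves(targets=[0.002,-0.005,0,0,0.003,-0.01,0,0,0.004,-0.014,0,0,0.005,-0.018,0,0,0.006,-0.02,0,0,0.006,-0.022,0,0,0.005,-0.024,0,0,0.005,-0.025,0,0,0.005,-0.026,0,0,0.005,-0.026,0,0])

```text
t: 28.15
position: [0.6637, 0.0279, 0.0904]
orientation: [0.001, 0.161, 0.987, 0.003]
wrist_force: [2.5, 10.7, -0.7]
width: 0.0001
finger_force: 5.3
```

Run:
```python
from h import *
r,b=lid(save('top','top7')); print(r,b,get_state()['position'],get_state()['wrist_force'])
```

```text
((606.9297485351562, -13.880210876464844), (88.20731353759766, 251.9114990234375), 71.20197296142578) [[473.0, -15.0], [712.0, -96.0], [740.0, -13.0], [502.0, 68.0]] [0.66373867 0.02791798 0.0903496 ] [ 2.58047165 11.98373685 -0.71317115]
```

The lid is against its stop (11 N reaction) at -18.8°, matching the box yaw. I'll back off and lift away.

Call:
apply_moves(targets=[0.001,0.004,0,0,0.003,0.012,0,0,0.004,0.025,0,0,0.004,0.04,0,0,0.004,0.04,0.03,0,0,0.04,0.06,0,-0.02,0.04,0.09,0,-0.04,0.04,0.11,0,-0.06,0.06,0.11,0,-0.06,0.06,0.11,0])

```text
t: 29.45
position: [0.602, 0.086, 0.2012]
orientation: [0.001, 0.161, 0.987, 0.001]
wrist_force: [0.7, -0.3, -0.1]
width: 0.0002
finger_force: 0.0
```

Run:
```python
from h import *
b=save('top','top8');print(lid(b),get_state()['position'],get_state()['wrist_force'])
P=cloud(b)
for u,v in((145,135),(365,140),(380,172),(413,194)): print(np.median(P[v-3:v+4,u-3:u+4].reshape(-1,3),0).round(3))
```

```text
(((606.8655395507812, -13.685661315917969), (88.12236785888672, 251.83831787109375), 71.37513732910156), [[473.0, -15.0], [712.0, -96.0], [740.0, -12.0], [502.0, 68.0]]) [0.60239073 0.08544321 0.20063864] [ 0.26937236 -0.23248303 -0.38094176]
[0.604 0.072 0.596]
[ 0.726 -0.305  0.008]
[ 0.644 -0.341  0.006]
[ 0.581 -0.406  0.067]
```

```bash
python3 -c "from station import close_job; print(close_job())"
```

```text
the job is handed in; nothing more can be done
None
```

The job is handed in: the pot is back upright and home in the empty cup, and the lid is shut against its stop. The other two pots, the glasses and the honey jar are where they were, and the arm never went near the salt shaker, though it hid it in the last picture. It took about 29 s.

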